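Fold down the headphone arm and hang up the headphones

TASK

On the headphone stand with the green-tipped arm, fold the arm all the way down until it sticks out level, then hang the white headphones on it by the middle of their headband and let go, so that they hang upright and still. Leave the orange-tipped arm folded up.

Things in the scene. Friction and masses are not known exactly. Their poses are not given: they have to be found in the camera images.
- green_arm (a joint): Fold-down arm (bar 30 x 6 mm, with a flat rubber saddle 50 mm wide, 8 mm thick, from 27 to 107 mm out from the hinge) of the green-tipped stand, rad: 0 = folded up against its backboard, pointing straight up; 1.571 = fully down on its stop, level. Starts at 0 to 0.2. Hinge friction holds it anywhere; under 1 N at the tip moves it. The stop carries the headphones.
- green_tip (a point): Centre of the green roller at the arm's free end, moving with it: 18 mm diameter, 30 mm long along own y (parallel to the hinge). 130 mm from the hinge along own z, 6 mm along own x (the upper side once the arm is down), so it makes a lip 11 mm above the saddle. Folded up it stands about 0.32 m over the desk, clear of the board: pinch it from above across the 30 mm and swing it down in an arc.
- green_hinge (a point): Mid-point of the arm's hinge axis, fixed on the stand, 190 mm above the desk. Own y = hinge axis, z = up; the arm folds down to own -x, the robot's side. Backboard: face at own x = +14 mm, 70 mm wide, top 75 mm above the hinge. Foot 130 x 110 x 14 mm below it. The stand is fixed, yaw within 0.2 rad, left or right of the other one.
- headband (a point): Middle of the headband's crown (half its thickness) of white over-ear headphones, 172 wide, 64 deep, 162 mm high, 0.18 to 0.35 kg, standing on the desk on their ear cups. 157 mm above the cups' underside. The band is 30 mm wide here (own x: pinch this way from above), 10 mm thick (own z, up) and arches along own y, its middle 56 mm straight. Gap between the cups 86 mm, open below. Yaw within 0.4 rad.
- orange_arm (a joint): The same kind of arm on the other stand, with an orange roller: same values, 0 = folded up. It stays folded. Its stand is 0.17 to 0.27 m to the left or right of the green one; folded up, its tip stands 0.33 m above the desk, so pass over or in front of it.

How it is judged:
By the outcome, as a careful person would: the job done as asked, in the order asked, and still so for the second after the job is handed in, with the robot touching nothing.
It also fails if it takes over 69 s, if anything falls off the work surface, if the arm or the gripper's body presses on something with over 40 N, if the wrist force passes 120 N, or if a joint passes its speed limit or range.

ROBOT

A 6-joint arm with a two-finger parallel gripper is mounted at the origin on the work surface; the furniture and walls round the work are solid. World frame = base frame: x ahead of the robot, y to its left, z up, the work surface at z = 0. Lengths are in mm, angles in degrees, forces in N, time in s.
With the tool pointing down it reaches from about 350 to 850 mm from the base axis. Payload 8.1 kg.
Tool frame: the origin (TCP) lies on the centre line of the jaws, within the pads' length; the fingertips stand 8 mm ahead of it and the grasp point (between the pads) lies 11 mm behind it; x points along the fingers, z is the direction in which the jaws open and shut, and the axes are right-handed (so a half turn about x gives the same grasp; the last joint's range is limited). The gripper opens to 85 mm and grips with 20 to 120 N. Pads are 22 mm wide; open, the fingers measure 114 mm over their backs; the gripper's body (76 mm by 85 mm) begins 54 mm behind the grasp point. The pads swing forward as they close: fully open they stand 13 mm farther back than shut.
Start: joints at [-78.919, 7.471, 85.268, -0, 87.261, -4.893], TCP at [165.142, -576.831, 239.292] pointing down, gripper open.
Joint ranges: [-169.43, 169.43], [-51.17, 129.36], [1.28, 143.12], [-76.62, 256.62], [0, 156.53], [-152.29, 152.29]. Speed limits (degrees/s): [136.94, 136.94, 159.86, 180, 180, 180].

INTERFACE

Orientations are given as [roll, pitch, yaw] about the fixed x, y, z axes, in that order (R = Rz(yaw) Ry(pitch) Rx(roll)).
In Python, from bench import r, vision, order gives the robot as it stands. The module is installed in compiled form; this text tells all that it offers.
- The arm moves only by the shell command python3 -m jog 'ROWS' [FORCE]. ROWS is JSON, a list of rows, each a list of 3 entries, a list of its own where there are three numbers: the shift along the world's x, y, z in m, then the turn, a rotation vector about the world's x, y, z in rad, then the opening, from -1 (shut) to 1 (fully open). A call has 1 to 5 rows; each row is the pose to reach, as a shift and turn from the pose commanded when the call began; what a row does not reach only later rows make up. A row lasts 1/12 s, in which the tool goes at most 41.7 mm and 7.16 degrees, less where a joint would pass 70% of its speed; a pose out of reach is approached as far as the arm can. A call with a gripper value outside its range is refused whole. The fingers move at their own pace and stop on an object; FORCE is the grip in N (left out, the last holds). Time passes only in rows, so rows that repeat a pose let the fingers close. It gives the time, the measured TCP pose, the force and the opening at its end, in the units of the state.
- r.sense(): the state, without advancing time (a new reading comes with each control period).
- vision.snapshot(name): name is "scene" or "top" or "wrist"; returns the picture (480x640x3 uint8, red, green, blue); there is no depth.
- vision.camera_model(name): a dict with "fov_y" (degrees; the focal length in pixels is half the picture's height over the tangent of half this angle, whatever the lens; pixels are square), "cx", "cy" (the principal point, pixels), "world_to_cam" (4x4, takes a point from world to camera coordinates). Camera axes: x right, y down, z forward; pixel columns grow to the right and rows downward; lengths in mm; the calibration is good to about 2 mm. A picture is of the moment at which its call begins: read the wrist's pose just before it. camera_model takes no time and is no camera call; for the wrist camera it gives the pose at the moment of the call.
- order.hand_in(): hands the job in, once; it reports no verdict.
The state is a dict: "time": time; "joint_pos": joint angles; "qd": joint speeds; "joint_efforts": joint torques, N m; "tool_pos": TCP position; "tcp_rot": TCP orientation; "ft_force": force on the tool from outside, world axes, zero at the start; "wrist_torque": the same for the moment, N m; "finger_gap": finger opening in mm.
Only numpy, scipy, OpenCV 4.12 (cv2) and the standard library are available. Lean on these libraries where they do the work, as an engineer would, in place of code of your own. Each camera call takes 0.05 s, during which the arm holds its last target.

## Working session

There is one attempt and no reset: what is moved stays moved. The work goes in short steps, Python scripts to look and compute and a shell command to move; the robot and the scene stay as the last step left them, time stands still between calls to the robot, and variables do not carry over. Pictures are saved under pics/ and viewed, and the job is handed in when it is done.

```bash
mkdir -p pics; ls; python3 - <<'E'
from bench import r, vision, order
import cv2,json
s=r.sense(); print(s)
for n in ["scene","top","wrist"]:
    m=vision.camera_model(n); print(n,m)
    cv2.imwrite(f"pics/{n}0.png",vision.snapshot(n)[:,:,::-1])
E
```

```text
pics
{'time': 0.0, 'joint_pos': array([-7.89195090e+01,  7.51433131e+00,  8.53314803e+01, -8.68469375e-04,
        8.72612673e+01, -4.89096429e+00]), 'qd': array([ 0.07646942, -0.05185575,  0.04372994,  0.03227702, -0.00862537,
        0.07517544]), 'joint_efforts': array([ 6.80405219e-05, -5.69397604e+01, -5.00550199e+01, -4.39451560e-04,
        1.46280380e-02,  1.00730340e-04]), 'tool_pos': array([ 165.02655394, -576.28809345,  238.23142269]), 'tcp_rot': array([175.57315319,  89.89291755, 101.54465078]), 'ft_force': array([0.80053231, 0.23890229, 0.0728785 ]), 'wrist_torque': array([0.09183188, 0.04046583, 0.00703004]), 'finger_gap': 85.39344590591284}
scene {'fov_y': 49.25878716249376, 'cx': 315.045665423546, 'cy': 235.8063404830523, 'world_to_cam': array([[-6.23036113e-01, -7.82192324e-01, -1.08134947e-03,
         2.48601380e+02],
       [-3.37954597e-01,  2.70435694e-01, -9.01471700e-01,
         4.53577712e+02],
       [ 7.05416680e-01, -5.61283977e-01, -4.32836695e-01,
         8.36298439e+02],
       [ 0.00000000e+00,  0.00000000e+00,  0.00000000e+00,
         1.00000000e+0
[... 191 characters left out ...]

       [-9.89808066e-01,  2.25010876e-02, -1.40618965e-01,
         6.01313700e+02],
       [ 1.41071301e-01,  1.99595051e-02, -9.89798215e-01,
         1.04436270e+03],
       [ 0.00000000e+00,  0.00000000e+00,  0.00000000e+00,
         1.00000000e+00]])}
wrist {'fov_y': 70.76595385277496, 'cx': 314.5501257924202, 'cy': 238.4273180196557, 'world_to_cam': array([[ 2.74991387e-01, -9.61445721e-01, -1.36443544e-03,
        -6.00466786e+02],
       [-9.26907412e-01, -2.65489218e-01,  2.65251058e-01,
        -3.43787056e+01],
       [-2.55386738e-01, -7.16770510e-02, -9.64178414e-01,
         3.78026464e+02],
       [ 0.00000000e+00,  0.00000000e+00,  0.00000000e+00,
         1.00000000e+00]])}
```

View pics/scene0.png

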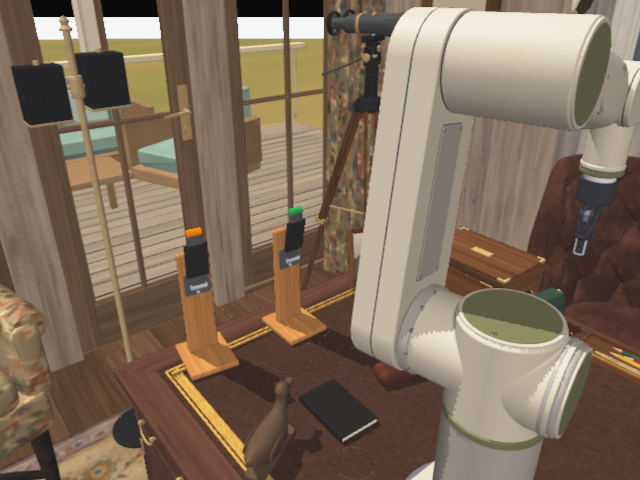

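View pics/top0.png

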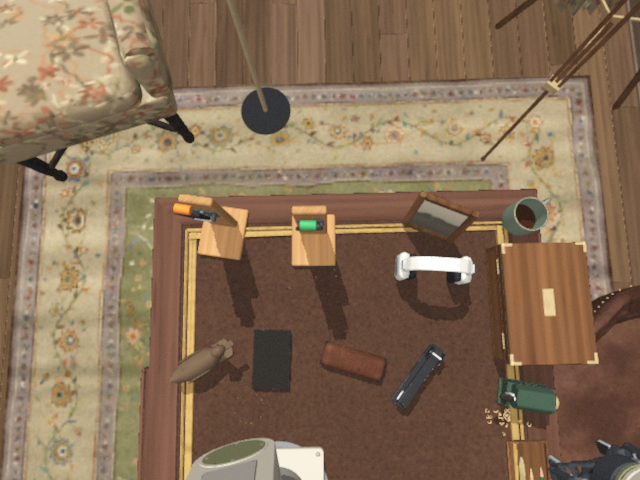

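View pics/wrist0.png

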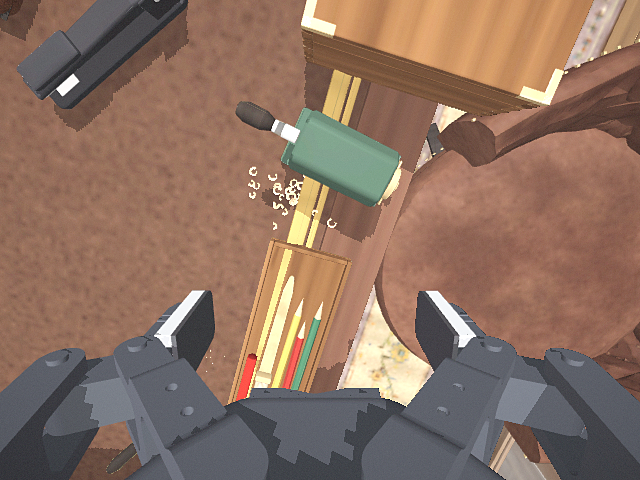

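The top view shows the green roller at about (311,226), the orange one at (188,210) and the white headband at (434,264). In the scene view green is at (296,211) and orange at (194,232). Next I'll measure them.

```bash
cat > h.py <<'E'
import numpy as np, cv2
from bench import r, vision, order
def ray(n,u,v,m=None):
    m=m or vision.camera_model(n); W=m["world_to_cam"]; R=W[:3,:3]; t=W[:3,3]
    f=240/np.tan(np.radians(m["fov_y"]/2))
    d=R.T@np.array([(u-m["cx"])/f,(v-m["cy"])/f,1]); return -R.T@t,d/np.linalg.norm(d)
def plane(n,u,v,z,m=None):
    c,d=ray(n,u,v,m); return c+d*(z-c[2])/d[2]
def tri(obs):
    A=np.zeros((3,3));b=np.zeros(3);L=[]
    for n,u,v,m in obs:
        c,d=ray(n,u,v,m);P=np.eye(3)-np.outer(d,d);A+=P;b+=P@c;L.append((c,P))
    x=np.linalg.solve(A,b); return x,[np.linalg.norm(P@(x-c)) for c,P in L]
def proj(n,X,m=None):
    m=m or vision.camera_model(n);W=m["world_to_cam"];f=240/np.tan(np.radians(m["fov_y"]/2))
    p=W[:3,:3]@np.array(X,float)+W[:3,3];return f*p[0]/p[2]+m["cx"],f*p[1]/p[2]+m["cy"]
def blobs(img,lo,hi,minA=20):
    h=cv2.cvtColor(img,cv2.COLOR_RGB2HSV);k=cv2.inRange(h,np.array(lo),np.array(hi))
    n,l,s,c=cv2.connectedComponentsWithStats(k)
    return [(s[i].tolist(),c[i].round(1).tolist(),l==i) for i in range(1,n) if s[i,4]>=minA]
E
python3 - <<'E'
from h import *
im={n:cv2.imread(f"pics/{n}0.png")[:,:,::-1].copy() for n in("top","scene")}
for nm,lo,hi in(("green",(50,150,80),(75,255,255)),("orange",(8,200,180),(16,255,255))):
    for n in im:
        for s,c,k in blobs(im[n],lo,hi): 
            ys,xs=np.nonzero(k); print(nm,n,s,c,cv2.minAreaRect(np.c_[xs,ys].astype(np.float32)))
for s,c,k in blobs(im["top"],(0,0,170),(180,50,255),60):
    ys,xs=np.nonzero(k);print("white",s,c,cv2.minAreaRect(np.c_[xs,ys].astype(np.float32)))
cv2.imwrite("pics/crop_t.png",cv2.resize(im["top"][180:320,160:500][:,:,::-1],None,fx=2.3,fy=2.3,interpolation=2))
cv2.imwrite("pics/crop_s.png",cv2.resize(im["scene"][190:390,160:350][:,:,::-1],None,fx=3,fy=3,interpolation=2))
E
```

```text
green top [301, 228, 13, 2, 21] [307.0, 228.6] ((307.0, 228.5), (1.0, 12.0), 90.0)
green scene [289, 207, 14, 8, 75] [294.8, 210.2] ((295.1176452636719, 209.9706268310547), (5.820855140686035, 13.339459419250488), 75.96376037597656)
orange scene [186, 227, 16, 10, 89] [193.1, 231.8] ((193.3470458984375, 231.31175231933594), (6.833310127258301, 15.510529518127441), 77.47119140625)
white [226, 90, 20, 13, 90] [234.4, 94.5] ((235.303466796875, 95.7225341796875), (9.88371753692627, 20.29963493347168), 81.25383758544922)
white [175, 92, 21, 9, 70] [186.5, 95.5] ((185.0, 96.0), (8.0, 20.0), 90.0)
white [24, 223, 17, 25, 169] [31.8, 235.9] ((32.090606689453125, 235.98658752441406), (14.5400390625, 24.156160354614258), 10.007979393005371)
white [398, 252, 77, 31, 1293] [435.5, 264.8] ((435.7689208984375, 267.0818786621094), (76.93682098388672, 26.267967224121094), 3.6913859844207764)
white [19, 278, 16, 31, 163] [24.4, 289.8] ((26.328792572021484, 293.23931884765625), (14.409384727478027, 30.003955841064453), 3.5763344764709473)
white [186, 439, 88, 41, 1050] [240.7, 463.9] ((229.5, 459.0), (40.0, 87.0), 90.0)
white [276, 442, 48, 38, 1377] [301.4, 460.3] ((299.5, 460.5), (37.0, 47.0), 90.0)
white [623, 467, 17, 13, 140] [633.2, 474.5] ((631.0, 473.0), (12.0, 16.0), 90.0)
```

View pics/crop_t.png

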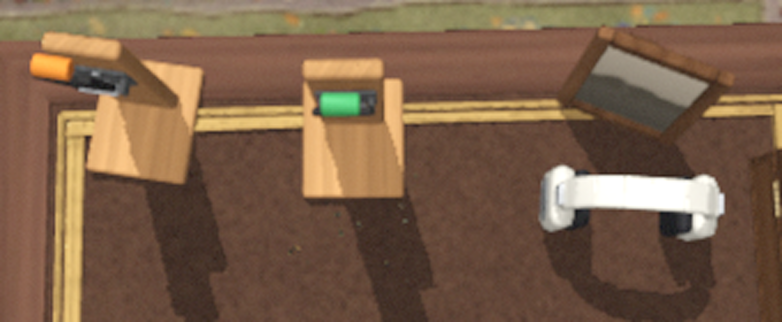

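View pics/crop_s.png

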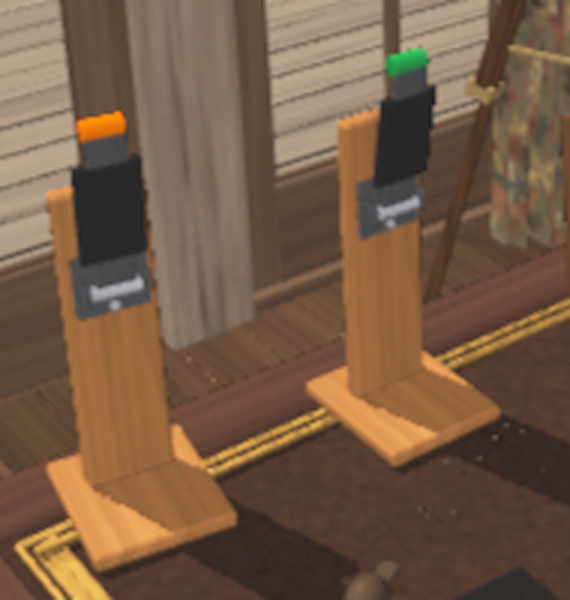

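```bash
python3 - <<'E'
from h import *
im={n:cv2.imread(f"pics/{n}0.png")[:,:,::-1].copy() for n in("top","scene")}
cs={}
for n,lo,hi in(("top",(50,120,60),(80,255,255)),("scene",(50,120,60),(80,255,255))):
    for s,c,k in blobs(im[n],lo,hi,40):
        ys,xs=np.nonzero(k); R=cv2.minAreaRect(np.c_[xs,ys].astype(np.float32));print(n,s,c,R)
        if s[1]<240: cs[n]=R[0]
x,e=tri([("top",*cs["top"],None),("scene",*cs["scene"],None)]);print("tip",x,e)
for n in cs: print(n, plane(n,*cs[n],320))
P=lambda u,v,z:plane("top",u/2.3+160,v/2.3+180,z).round(1)
print("foot",P(303,197,14),P(403,197,14),P(402,80,14))
print("board front",P(303,79,265),P(382,77,265))
print("roller ends",P(320,104,320),P(361,104,320))
print("orange ",P(34,66,330),P(72,70,330))
# crown: center column of band
h=cv2.cvtColor(im["top"],cv2.COLOR_RGB2HSV);k=cv2.inRange(h,np.array((0,0,150)),np.array((180,60,255)))
pts=[]
for u in range(400,474,6):
    v=np.nonzero(k[245:290,u])[0]+245
    a,b=plane("top",u,v.min()-.5,162),plane("top",u,v.max()+.5,162); print(u,v.min(),v.max(),((a+b)/2)[:2].round(1),np.linalg.norm(a-b).round(1))
print(plane("top",397.5,270,100),plane("top",474.5,273,100))
E
```

```text
top [299, 221, 17, 9, 145] [307.4, 225.0] ((307.0, 225.0), (8.0, 16.0), 90.0)
scene [289, 206, 14, 9, 84] [295.0, 210.1] ((295.20587158203125, 210.17648315429688), (6.5079145431518555, 13.341224670410156), 77.47119140625)
tip [589.33256735 -94.09752727 317.56133322] [np.float64(1.082883140724115), np.float64(1.082883140724045)]
top [589.60670176 -93.37570816 320.        ]
scene [583.66203977 -91.27725599 320.        ]
foot [542.6 -39.9  14. ] [ 540.2 -148.5   14. ] [ 669.4 -150.6   14. ]
board front [621.5 -61.3 265. ] [ 621.6 -128.7  265. ]
roller ends [589.5 -79.  320. ] [ 588.8 -111.6  320. ]
orange  [623.7 147.4 330. ] [619.8 116.9 330. ]
400 253 279 [ 524.  -285.1] 58.2
406 252 277 [ 526.9 -298.1] 56.1
412 256 269 [ 530.9 -311.2] 30.2
418 256 269 [ 530.6 -324. ] 30.2
424 256 270 [ 529.2 -336.8] 32.4
430 256 270 [ 529.  -349.6] 32.4
436 256 270 [ 528.7 -362.5] 32.4
442 257 270 [ 527.3 -375.2] 30.2
448 257 271 [ 526.  -387.9] 32.3
454 258 271 [ 524.6 -400.7] 30.1
460 258 283 [ 511.6 -412.6] 55.8
466 256 282 [ 514.5 -425.6] 58.0
472 261 273 [ 518.4 -438.6] 27.9
[ 519.8521149  -289.14761526  100.        ] [ 509.31450532 -463.48294197  100.        ]
```

Measured points against what they must be:

| Point | Position / value | Check |
|---|---|---|
| Green tip | ≈(589,-94,318) | rays miss by 1 mm |
| Board face | x≈621 | hinge is then ≈(607.5,-94.5,190), yaw ≈ -0.01, arm ≈0.18 rad |
| Tip height from that hinge | 319 mm | agrees with 318 |
| Headband | near (528,-36x), yaw ≈ -0.07 | measured width 30-32 mm matches |

Next I'll go up and over the headphones for a wrist view.

```bash
python3 - <<'E'
from h import *
from scipy.spatial.transform import Rotation as Ro
s=r.sense();R=Ro.from_euler('xyz',s["tcp_rot"],degrees=True).as_matrix();print(R.round(3))
E
python3 -m jog '[[[0,0,0.0416],[0,0,0],1],[[0,0,0.083],[0,0,0],1],[[0.02,0.02,0.12],[0,0,0.12],1],[[0.05,0.04,0.15],[0,0,0.24],1],[[0.08,0.06,0.17],[0,0,0.36],1]]'
```

```text
[[-0.     0.961  0.275]
 [ 0.001  0.275 -0.961]
 [-1.     0.    -0.001]]
time: 0.57
tool_pos: [238.2, -521.3, 407.3]
tcp_rot: [-23.0, 89.8, -76.3]
ft_force: [2.0, -1.6, -1.0]
finger_gap: 85.6
```

```bash
python3 -m jog '[[[0.036,0.02,0],[0,0,0],1],[[0.072,0.04,0],[0,0,0],1],[[0.108,0.06,0],[0,0,0],1],[[0.144,0.08,0],[0,0,0],1],[[0.18,0.1,0],[0,0,0],1]]'
python3 -m jog '[[[0.036,0.02,0],[0,0,0],1],[[0.07,0.04,0],[0,0,0],1],[[0.07,0.04,0],[0,0,0],1],[[0.07,0.04,0],[0,0,0],1]]'
python3 - <<'E'
from h import *
import pickle
d={}
for n in("wrist","scene","top"):
    m=vision.camera_model(n);im=vision.snapshot(n);d[n]=(m,im);cv2.imwrite(f"pics/{n}1.png",im[:,:,::-1])
pickle.dump(d,open("d1.pkl","wb"))
E
```

```text
time: 0.98
tool_pos: [420.0, -419.9, 404.2]
tcp_rot: [-176.2, 90.0, 130.4]
ft_force: [0.6, -0.3, 0.1]
finger_gap: 85.8
time: 1.32
tool_pos: [490.2, -379.5, 403.4]
tcp_rot: [-172.2, 89.9, 134.7]
ft_force: [-0.7, -0.4, -0.1]
finger_gap: 85.9
```

View pics/wrist1.png

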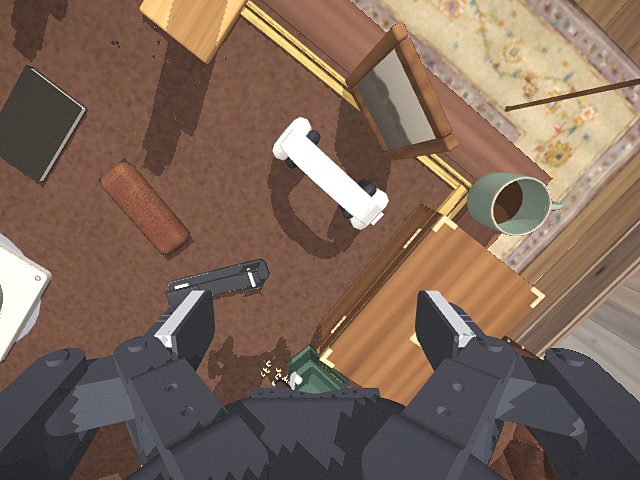

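View pics/scene1.png

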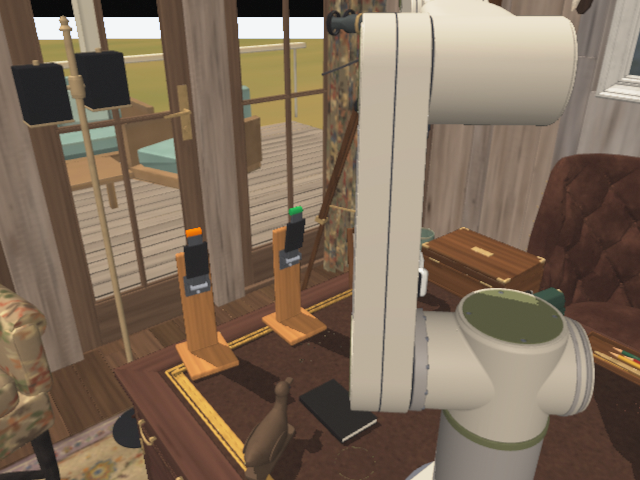

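```bash
python3 - <<'E'
from h import *
import pickle
d=pickle.load(open("d1.pkl","rb"));m,im=d["wrist"]
W=m["world_to_cam"];print("cam",-W[:3,:3].T@W[:3,3])
for s,c,k in blobs(im,(0,0,150),(180,60,255),300):
    if 260<c[0]<400 and 100<c[1]<250:
        ys,xs=np.nonzero(k)
        for z in (50,75,100,162):
            P=np.array([plane("wrist",u,v,z,m)[:2] for u,v in zip(xs,ys)])
            ax=np.array([0.07,1.0]);ax/=np.linalg.norm(ax);nx=np.array([ax[1],-ax[0]])
            a=P@ax;b=P@nx
            print(z,"along",a.min().round(1),a.max().round(1),"mid",((a.min()+a.max())/2).round(1),"w",np.ptp(a).round(1),"depth",b.min().round(1),b.max().round(1))
            if z==162:
                mid=(a.min()+a.max())/2; L=[]
                for t in np.arange(mid-60,mid+61,6):
                    q=b[abs(a-t)<1.5]; L.append((t,(q.min()+q.max())/2,np.ptp(q))); 
                L=np.array(L);print(L.round(1))
                w=L[L[:,2]<36];pf=np.polyfit(w[:,0],w[:,1],1);print("slope",pf,"yaw",-0.07-pf[0] , "range",w[0,0],w[-1,0])
                t=(w[0,0]+w[-1,0])/2; print(ax*t+nx*np.polyval(pf,t))
# green tip from wrist not visible; crop
cv2.imwrite("pics/crop_w1.png",cv2.resize(im[100:250,250:410][:,:,::-1],None,fx=4,fy=4,interpolation=2))
E
```

```text
cam [ 544.30229651 -340.74913832  537.80715282]
50 along -441.3 -256.2 mid -348.7 w 185.0 depth 516.1 584.8
75 along -434.1 -258.6 mid -346.3 w 175.5 depth 518.7 583.9
100 along -427.0 -260.9 mid -343.9 w 166.1 depth 521.3 583.0
162 along -409.3 -266.7 mid -338.0 w 142.5 depth 527.7 580.7
[[-398.   553.2   49.6]
 [-392.   553.4   51.1]
 [-386.   554.2   47.1]
 [-380.   551.3   29.1]
 [-374.   550.8   29. ]
 [-368.   551.2   29. ]
 [-362.   551.2   29.6]
 [-356.   551.5   29.6]
 [-350.   551.2   29.4]
 [-344.   551.5   29.5]
 [-338.   551.8   29.4]
 [-332.   551.8   29.9]
 [-326.   551.8   29.2]
 [-320.   551.9   29.8]
 [-314.   552.2   29.8]
 [-308.   552.2   28.9]
 [-302.   552.5   28.8]
 [-296.   552.9   28.7]
 [-290.   552.9   27.9]
 [-284.   555.4   47.2]
 [-278.   555.2   50.9]]
slope [2.06849910e-02 5.58719453e+02] yaw -0.09068499100395136 range -379.9907977561371 -289.9907977561371
[ 527.05111829 -372.70410056]
```

View pics/crop_w1.png

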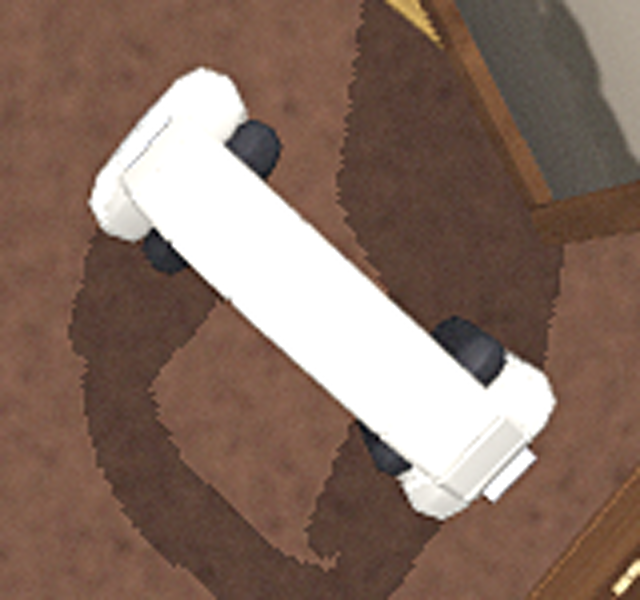

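The wrist view shows the headphones centred at about (330,175). The crown comes out at ≈(526,-383) with yaw ≈ -0.09, band 29.5 mm wide and 172-175 mm overall, which fits the sizes given. Next, the green tip.

```bash
python3 -m jog '[[[0.012,0.036,0],[0,0,-0.12],1],[[0.024,0.072,0],[0,0,-0.24],1],[[0.037,0.108,0],[0,0,-0.36],1],[[0.05,0.144,0],[0,0,-0.48],1],[[0.062,0.18,0],[0,0,-0.6],1]]'
python3 -m jog '[[[0.012,0.036,0],[0,0,-0.05],1],[[0.024,0.072,0],[0,0,-0.05],1],[[0.037,0.105,0],[0,0,-0.05],1],[[0.037,0.105,0],[0,0,-0.05],1],[[0.037,0.105,0],[0,0,-0.05],1]]'
python3 - <<'E'
from h import *
import pickle
print(r.sense()["tool_pos"],r.sense()["joint_pos"])
d={}
for n in("wrist",):
    m=vision.camera_model(n);im=vision.snapshot(n);d[n]=(m,im);cv2.imwrite(f"pics/{n}2.png",im[:,:,::-1])
pickle.dump(d,open("d2.pkl","wb"))
for s,c,k in blobs(im,(50,120,60),(80,255,255),100):
    ys,xs=np.nonzero(k);R=cv2.minAreaRect(np.c_[xs,ys].astype(np.float32));print(s,R,plane("wrist",*R[0],319,m))
    if s[1]<470:print(tri([("wrist",*R[0],m),("top",307,225,None),("scene",295.2,210.2,None)]))
E
```

```text
time: 1.88
tool_pos: [549.8, -201.6, 404.7]
tcp_rot: [50.0, 90.0, -38.3]
ft_force: [0.4, -0.4, 0.4]
finger_gap: 85.4
time: 2.3
tool_pos: [587.3, -96.2, 404.6]
tcp_rot: [30.6, 90.0, -59.9]
ft_force: [-0.1, -1.0, -0.7]
finger_gap: 85.3
[587.26582587 -96.2368964  404.56572278] [-1.42345865e+01  6.42178154e+00  6.93318516e+01 -1.28982529e-02
  1.04234147e+02  7.62734271e+01]
[289, 233, 45, 27, 1181] ((311.0, 246.0), (26.0, 44.0), 90.0) [588.73167052 -95.157525   319.        ]
(array([588.95389077, -94.40475098, 317.81637299]), [np.float64(0.9228780546847117), np.float64(1.5194172247489182), np.float64(0.7145435717421496)])
```

View pics/wrist2.png

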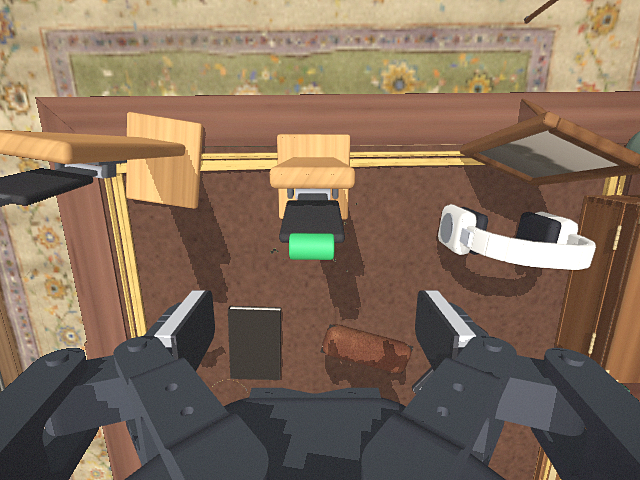

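The wrist view has the green roller at (311,246), between the open fingers. Three views agree on (589,-94.5,318), so I'll go down and pinch it.

```bash
python3 -m jog '[[[0.001,0.001,-0.03],[0,0,0],1],[[0.002,0.0015,-0.06],[0,0,0],1],[[0.002,0.0015,-0.09],[0,0,0],1],[[0.002,0.0015,-0.09],[0,0,0],0.3],[[0.002,0.0015,-0.09],[0,0,0],-1]]' 25
python3 -m jog '[[[0,0,0],[0,0,0],-1],[[0,0,0],[0,0,0],-1],[[0,0,0],[0,0,0],-1],[[0,0,0],[0,0,0],-1]]' 25
python3 -m jog '[[[0,0,0],[0,0,0],-1],[[0,0,0],[0,0,0],-1],[[0,0,0],[0,0,0],-1],[[0,0,0],[0,0,0],-1]]' 25
python3 - <<'E'
from h import *
cv2.imwrite("pics/wrist3.png",vision.snapshot("wrist")[:,:,::-1])
# arc
c=np.array([607.5,190.]);
for th in np.radians([10.5,20,30,40,50,60,70,80,90,92]):
    s,k=np.sin(th),np.cos(th);print(np.degrees(th).round(1),(c+130*np.array([-s,k])+6*np.array([k,s])).round(1))
E
```

```text
time: 2.77
tool_pos: [587.7, -96.9, 312.8]
tcp_rot: [-98.5, 89.7, 170.7]
ft_force: [0.7, 0.1, 1.6]
finger_gap: 63.6
time: 3.1
tool_pos: [590.6, -94.3, 318.1]
tcp_rot: [99.5, 89.7, 9.0]
ft_force: [-0.9, 6.1, 5.0]
finger_gap: 29.4
time: 3.43
tool_pos: [590.5, -94.3, 318.1]
tcp_rot: [94.5, 89.7, 4.0]
ft_force: [-1.2, 5.5, 5.7]
finger_gap: 28.9
10.5 [589.7 318.9]
20.0 [568.7 314.2]
30.0 [547.7 305.6]
40.0 [528.5 293.4]
50.0 [511.8 278.2]
60.0 [497.9 260.2]
70.0 [487.4 240.1]
80.0 [480.5 218.5]
90.0 [477.5 196. ]
92.0 [477.4 191.5]
```

View pics/wrist3.png

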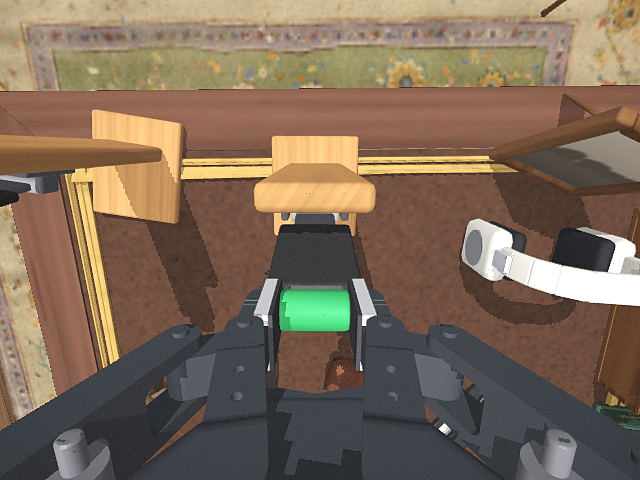

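The roller is gripped: it sits at (315,310) between the pads, gap 29 mm. Now I'll swing it down the arc.

```bash
python3 -m jog '[[[-0.010,0,-0.002],[0,0,0],-1],[[-0.021,0,-0.0045],[0,0,0],-1],[[-0.0315,0,-0.0085],[0,0,0],-1],[[-0.042,0,-0.013],[0,0,0],-1],[[-0.052,0,-0.019],[0,0,0],-1]]' 25
python3 -m jog '[[[-0.009,0,-0.0065],[0,0,0],-1],[[-0.018,0,-0.0135],[0,0,0],-1],[[-0.026,0,-0.0215],[0,0,0],-1],[[-0.0335,0,-0.0305],[0,0,0],-1],[[-0.040,0,-0.0395],[0,0,0],-1]]' 25
python3 - <<'E'
from h import *
cv2.imwrite("pics/wrist4.png",vision.snapshot("wrist")[:,:,::-1])
E
```

```text
time: 3.9
tool_pos: [538.6, -93.7, 298.7]
tcp_rot: [104.5, 89.7, 14.0]
ft_force: [0.7, 8.2, 3.4]
finger_gap: 29.2
time: 4.32
tool_pos: [498.3, -93.3, 258.5]
tcp_rot: [120.6, 89.7, 30.2]
ft_force: [1.0, 11.1, 2.5]
finger_gap: 29.3
```

View pics/wrist4.png

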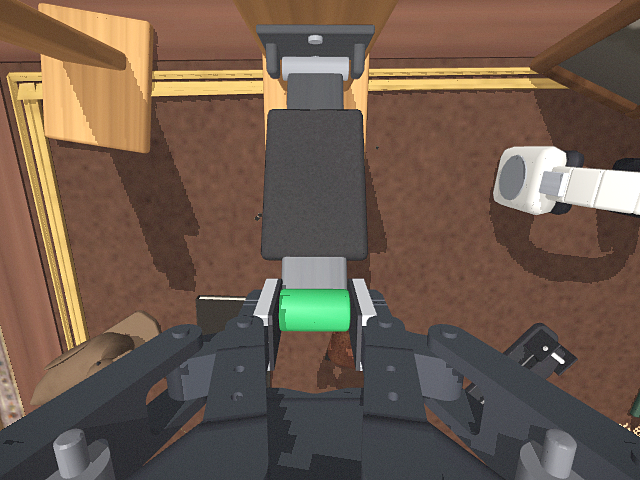

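The arm follows the gripper and is now about 60° down. I'll carry on to the stop.

```bash
python3 -m jog '[[[-0.006,0.001,-0.010],[0,0,0],-1],[[-0.0105,0.002,-0.020],[0,0,0],-1],[[-0.0145,0.002,-0.031],[0,0,0],-1],[[-0.0175,0.002,-0.042],[0,0,0],-1],[[-0.0195,0.002,-0.053],[0,0,0],-1]]' 25
python3 -m jog '[[[-0.0005,0,-0.006],[0,0,0],-1],[[-0.001,0,-0.012],[0,0,0],-1],[[-0.001,0,-0.014],[0,0,0],-1],[[-0.001,0,-0.014],[0,0,0],-1]]' 25
python3 - <<'E'
from h import *
print(r.sense()["joint_pos"].round(1))
E
```

```text
time: 4.78
tool_pos: [478.8, -92.8, 204.1]
tcp_rot: [94.3, 89.8, 3.8]
ft_force: [1.2, 5.0, 1.6]
finger_gap: 29.4
time: 5.12
tool_pos: [477.9, -92.9, 192.4]
tcp_rot: [90.8, 89.8, 0.3]
ft_force: [-9.9, 8.0, 21.4]
finger_gap: 29.2
[-17.1  -8.9 106.5   0.   82.3  73.5]
```

21 N upward and no further travel means it is on its stop. I'll release, rise and look.

```bash
python3 -m jog '[[[0,0,0.003],[0,0,0],-1],[[0,0,0.003],[0,0,0],1],[[0,0,0.003],[0,0,0],1],[[0,0,0.003],[0,0,0],1],[[0,0,0.003],[0,0,0],1]]'
python3 -m jog '[[[0,0,0],[0,0,0],1],[[0,0,0.04],[0,0,0],1],[[0,0,0.08],[0,0,0],1],[[0,0,0.12],[0,0,0],1],[[0,0,0.16],[0,0,0],1]]'
python3 - <<'E'
from h import *
import pickle
d={}
for n in("wrist","scene","top"):
    m=vision.camera_model(n);im=vision.snapshot(n);d[n]=(m,im);cv2.imwrite(f"pics/{n}5.png",im[:,:,::-1])
    for s,c,k in blobs(im,(50,120,60),(80,255,255),40):
        ys,xs=np.nonzero(k);R=cv2.minAreaRect(np.c_[xs,ys].astype(np.float32));print(n,s,R,plane(n,*R[0],196,m))
pickle.dump(d,open("d5.pkl","wb"))
E
```

```text
time: 5.53
tool_pos: [476.7, -93.4, 191.4]
tcp_rot: [-67.8, 90.0, -158.4]
ft_force: [0.0, 0.3, -0.5]
finger_gap: 75.9
time: 5.95
tool_pos: [476.4, -93.1, 353.3]
tcp_rot: [-92.0, 90.0, 177.4]
ft_force: [1.2, 0.2, 0.8]
finger_gap: 85.5
wrist [297, 215, 35, 19, 653] ((314.0, 224.0), (18.0, 34.0), 90.0) [476.53860846 -93.95780484 196.        ]
scene [320, 272, 14, 12, 111] ((326.5, 277.5), (7.984899044036865, 14.669931411743164), 68.19859313964844) [475.95919711 -93.43811137 196.        ]
```

View pics/wrist5.png

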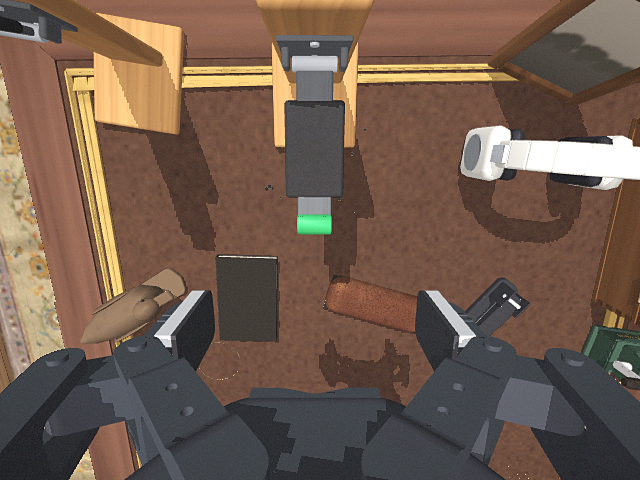

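View pics/scene5.png

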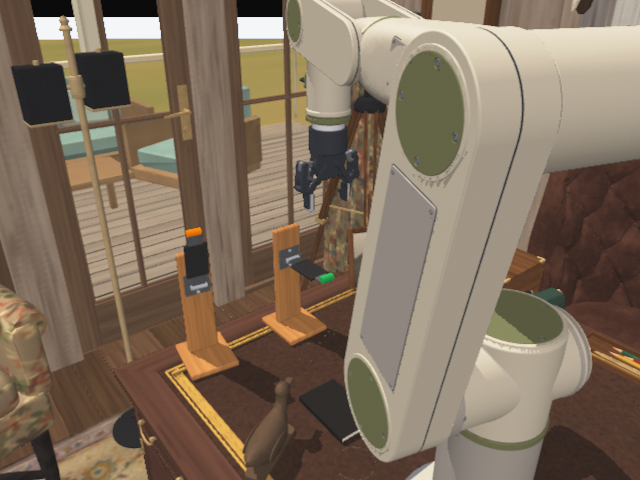

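The arm is level: two cameras put the tip at (476.5,-93.7,196). The orange arm is still up at (194,232). I'll move over the headphones with the jaws turned along x.

```bash
python3 -m jog '[[[0.005,-0.03,0],[0,0,0.12],1],[[0.010,-0.06,0],[0,0,0.24],1],[[0.015,-0.09,0],[0,0,0.36],1],[[0.02,-0.12,0],[0,0,0.48],1],[[0.025,-0.15,0],[0,0,0.6],1]]'
python3 -m jog '[[[0.005,-0.03,0],[0,0,0.12],1],[[0.010,-0.06,0],[0,0,0.24],1],[[0.015,-0.09,0],[0,0,0.36],1],[[0.02,-0.12,0],[0,0,0.48],1],[[0.025,-0.14,0],[0,0,0.6],1]]'
python3 -m jog '[[[0,0,0],[0,0,0.12],1],[[0,0,0],[0,0,0.24],1],[[0,0,0],[0,0,0.28],1],[[0,0,0],[0,0,0.28],1]]'
cat > look.py <<'E'
from h import *
from scipy.spatial.transform import Rotation as Ro
import sys
m=vision.camera_model("wrist");s=r.sense();im=vision.snapshot("wrist");cv2.imwrite(f"pics/wrist{sys.argv[1]}.png",im[:,:,::-1])
R=Ro.from_euler('xyz',s["tcp_rot"],degrees=True).as_matrix();print(s["tool_pos"].round(1),"jaw yaw",np.degrees(np.arctan2(R[1,2],R[0,2])))
print("axis",R[:,0].round(4))
W=m["world_to_cam"];print("cam",(-W[:3,:3].T@W[:3,3]).round(1))
E
python3 look.py 6
```

```text
time: 6.52
tool_pos: [501.5, -244.4, 350.1]
tcp_rot: [-151.5, 89.9, 152.6]
ft_force: [0.7, 0.5, 0.8]
finger_gap: 85.4
time: 6.93
tool_pos: [526.1, -385.6, 349.2]
tcp_rot: [174.7, 89.8, 153.1]
ft_force: [0.4, 0.5, 0.2]
finger_gap: 85.4
time: 7.27
tool_pos: [526.4, -383.2, 349.6]
tcp_rot: [148.0, 89.8, 142.3]
ft_force: [-0.2, 0.3, -0.3]
finger_gap: 85.7
[ 526.4 -383.2  349.6] jaw yaw -5.702035587578791
axis [-0.0024  0.0019 -1.    ]
cam [ 533.8 -318.   484.2]
```

View pics/wrist6.png

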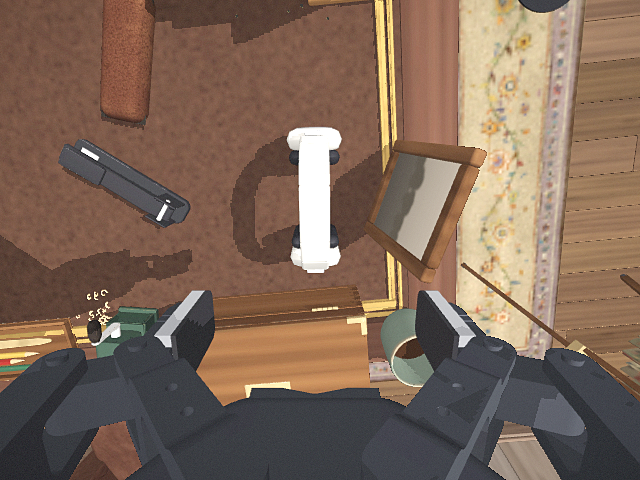

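```bash
cat > hp.py <<'E'
from h import *
def hp(n,im,m,box,yaw=-0.09):
    for s,c,k in blobs(im,(0,0,150),(180,60,255),300):
        if box[0]<c[0]<box[1] and box[2]<c[1]<box[3]:
            ys,xs=np.nonzero(k);ax=np.array([-np.sin(yaw),np.cos(yaw)]);nx=np.array([ax[1],-ax[0]])
            for z in(60,80,100):
                P=np.array([plane(n,u,v,z,m)[:2] for u,v in zip(xs,ys)]);a=P@ax
                print(z,a.min().round(1),a.max().round(1),"mid",((a.min()+a.max())/2).round(1),np.ptp(a).round(1))
            P=np.array([plane(n,u,v,162,m)[:2] for u,v in zip(xs,ys)]);a=P@ax;b=P@nx
            L=[]
            for t in np.arange(a.min()+8,a.max()-8,4):
                q=b[abs(a-t)<1.5];L.append((t,(q.min()+q.max())/2,np.ptp(q)))
            L=np.array(L);w=L[L[:,2]<35];pf=np.polyfit(w[:,0],w[:,1],1)
            print("yaw",yaw-pf[0],"w",w[:,2].mean(),"narrow",w[0,0],w[-1,0])
            return ax,nx,pf
E
python3 - <<'E'
from hp import *
m=vision.camera_model("wrist");im=cv2.imread("pics/wrist6.png")[:,:,::-1].copy()
ax,nx,pf=hp("wrist",im,m,(280,350,150,260))
for p in ((0,0),):
    pass
# target along coordinate of candidates
for t in(-425,-422,-419,-416,-413,-410): print(t,(ax*t+nx*np.polyval(pf,t)).round(1))
import pickle
for f in("d1.pkl",):
    d=pickle.load(open(f,"rb"));hp("wrist",d["wrist"][1],d["wrist"][0],(260,400,100,250)); hp("top",cv2.imread("pics/top0.png")[:,:,::-1].copy(),None,(400,470,250,290))
cv2.imwrite("pics/crop_w6.png",cv2.resize(im[110:290,240:390][:,:,::-1],None,fx=4,fy=3.3,interpolation=2)[:590])
E
```

```text
60 -431.4 -246.5 mid -339.0 184.9
80 -423.8 -247.6 mid -335.7 176.2
100 -416.1 -248.6 mid -332.3 167.5
yaw -0.0954199058980416 w 28.714313372867164 narrow -360.30447416271653 -276.30447416271653
-425 [ 517.3 -473.4]
-422 [ 517.6 -470.4]
-419 [ 517.9 -467.4]
-416 [ 518.2 -464.5]
-413 [ 518.5 -461.5]
-410 [ 518.8 -458.5]
60 -427.5 -246.1 mid -336.8 181.3
80 -421.7 -248.0 mid -334.9 173.7
100 -416.0 -249.8 mid -332.9 166.1
yaw -0.09146612399446392 w 29.21914924139978 narrow -370.2100505212637 -278.2100505212637
60 -427.5 -244.4 mid -335.9 183.1
80 -421.1 -241.4 mid -331.3 179.7Traceback (most recent call last):
  File "<stdin>", line 10, in <module>
  File "hp.py", line 7, in hp
    P=np.array([plane(n,u,v,z,m)[:2] for u,v in zip(xs,ys)]);a=P@ax
                ~~~~~^^^^^^^^^^^
  File "h.py", line 8, in plane
    c,d=ray(n,u,v,m); return c+d*(z-c[2])/d[2]
        ~~~^^^^^^^^^
  File "h.py", line 4, in ray
    m=m or vision.camera_model(n); W=m["world_to_cam"]; R=W[:3,:3]; t=W[:3,3]
           ~~~~~~~~~~~~~~~~~~~^^^
ValueError: time passes only in moves, steps and waits
```

```bash
python3 - <<'E'
from hp import *
m=vision.camera_model("wrist");im=cv2.imread("pics/wrist6.png")[:,:,::-1].copy()
ax,nx,pf=hp("wrist",im,m,(280,350,150,260))
for t in(-336,-333.2,-330): print(t,(ax*t+nx*np.polyval(pf,t)).round(1))
cv2.imwrite("pics/crop_w6.png",cv2.resize(im[110:290,240:390][:,:,::-1],None,fx=3.3,fy=3.3,interpolation=2)[:590])
E
```

```text
60 -431.4 -246.5 mid -339.0 184.9
80 -423.8 -247.6 mid -335.7 176.2
100 -416.1 -248.6 mid -332.3 167.5
yaw -0.0954199058980416 w 28.714313372867164 narrow -360.30447416271653 -276.30447416271653
-336 [ 525.8 -384.8]
-333.2 [ 526.1 -382. ]
-330 [ 526.4 -378.8]
```

View pics/crop_w6.png

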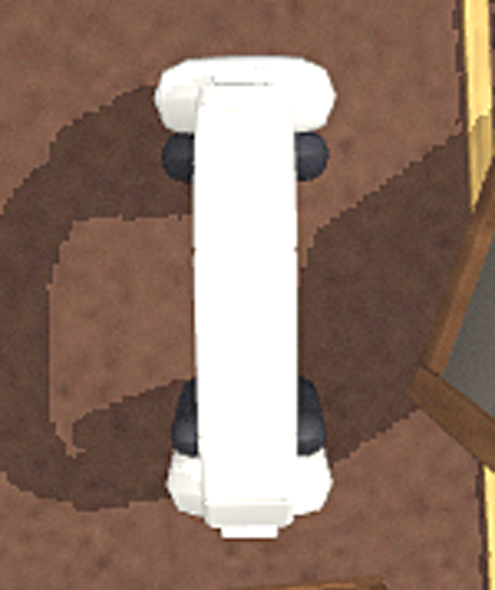

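```bash
python3 - <<'E'
from hp import *
m=vision.camera_model("wrist");im=cv2.imread("pics/wrist6.png").astype(int)
ax=np.array([-np.sin(-.093),np.cos(-.093)])
for v in(180,185,190,220): print(v,plane("wrist",314,v,162,m)[:2]@ax)
k=(im.min(2)>150)
for v in range(150,250,3):
    x=np.nonzero(k[v,280:350])[0]+280; print(v,x.min(),x.max(),(plane("wrist",314,v,162,m)[:2]@ax).round(1),im[v,305:325].mean().round(1))
E
```

```text
180 -297.894174406454
185 -302.58864274937696
190 -307.31967699644025
220 -336.4982635449186
150 299 328 -270.5 255.0
153 299 328 -273.2 255.0
156 299 329 -275.9 255.0
159 299 328 -278.6 255.0
162 299 329 -281.3 255.0
165 299 329 -284.0 255.0
168 299 329 -286.8 255.0
171 299 329 -289.5 255.0
174 299 329 -292.3 255.0
177 299 329 -295.1 255.0
180 299 329 -297.9 255.0
183 299 329 -300.7 255.0
186 299 329 -303.5 255.0
189 299 329 -306.4 255.0
192 299 329 -309.2 255.0
195 299 329 -312.1 255.0
198 299 329 -315.0 255.0
201 299 329 -317.9 255.0
204 299 329 -320.8 255.0
207 299 329 -323.7 255.0
210 299 329 -326.6 255.0
213 299 329 -329.6 255.0
216 299 329 -332.5 255.0
219 299 329 -335.5 255.0
222 300 329 -338.5 255.0
225 300 329 -341.5 255.0
228 300 329 -344.5 255.0
231 300 329 -347.6 255.0
234 300 329 -350.6 255.0
237 300 329 -353.7 255.0
240 300 329 -356.7 255.0
243 300 329 -359.8 255.0
246 300 337 -362.9 255.0
249 292 338 -366.1 255.0
```

```bash
python3 - <<'E'
from h import *
m=vision.camera_model("wrist");mt=vision.camera_model("top")
for z in (0,60,120): print(z,plane("wrist",368,225,z,m)[:2].round(),plane("wrist",395,142,z,m)[:2].round(),plane("wrist",424,276,z,m)[:2].round(),plane("top",404,224,z,mt)[:2].round(),plane("top",461,241,z,mt)[:2].round())
E
python3 -m jog '[[[0,0.0015,-0.03],[0,0,0.005],0.6],[[0,0.0015,-0.06],[0,0,0.005],0.5],[[0,0.0015,-0.09],[0,0,0.005],0.5],[[0,0.0015,-0.11],[0,0,0.005],0.5],[[0,0.0015,-0.11],[0,0,0.005],0.5]]' 40
python3 look.py 7
```

```text
0 [ 599. -437.] [ 643. -324.] [ 680. -526.] [ 644. -327.] [ 597. -468.]
60 [ 591. -422.] [ 630. -323.] [ 662. -500.] [ 633. -316.] [ 589. -450.]
120 [ 583. -408.] [ 616. -322.] [ 644. -474.] [ 623. -305.] [ 581. -432.]
time: 7.73
tool_pos: [524.4, -379.3, 234.5]
tcp_rot: [145.6, 89.4, 139.9]
ft_force: [-0.3, -0.0, -1.4]
finger_gap: 64.1
[ 524.4 -379.3  234.5] jaw yaw -5.604384596865022
axis [-0.0082  0.0069 -0.9999]
cam [ 532.4 -314.9  369.3]
```

View pics/wrist7.png

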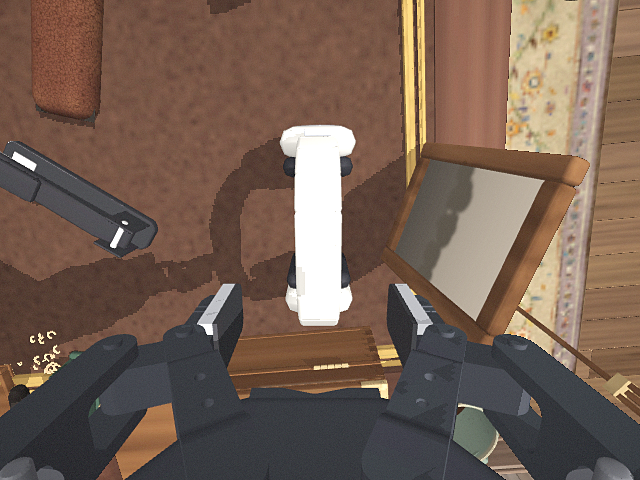

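The wrist view shows the band at (318,215), centred between the jaws. The picture frame is clear on the right at x>580. Down to grasp height.

```bash
python3 -m jog '[[[0,0,-0.02],[0,0,0],0.5],[[0,0,-0.04],[0,0,0],0.5],[[0,0,-0.06],[0,0,0],0.5],[[0,0,-0.07],[0,0,0],0.5],[[0,0,-0.07],[0,0,0],0.5]]' 40
python3 -m jog '[[[0,0,0],[0,0,0],0.5],[[0,0,0],[0,0,0],0.5]]' 40
python3 look.py 8
```

```text
time: 8.2
tool_pos: [526.2, -381.0, 170.4]
tcp_rot: [146.1, 89.8, 140.6]
ft_force: [0.7, -0.3, -0.3]
finger_gap: 63.9
time: 8.37
tool_pos: [527.8, -382.3, 174.3]
tcp_rot: [-34.6, 89.8, -40.1]
ft_force: [-0.2, -0.8, 0.6]
finger_gap: 64.2
[ 527.8 -382.3  174.3] jaw yaw -5.513355417571815
axis [ 0.0023 -0.0019 -1.    ]
cam [ 534.3 -316.7  308.6]
```

View pics/wrist8.png

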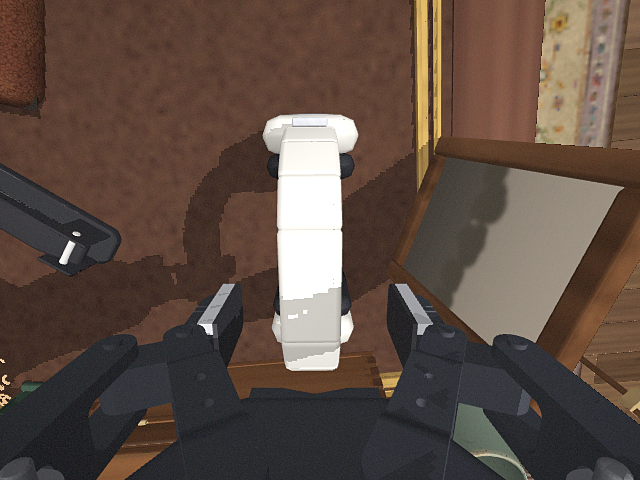

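```bash
python3 - <<'E'
from h import *
s=r.sense();print(s["tool_pos"],s["time"])
m=vision.camera_model("wrist")
a=plane("wrist",310,229.5,162,m);b=plane("wrist",309.5,342,162,m);print(a,b,(a+b)/2,np.linalg.norm(a-b))
l=plane("wrist",276.5,280,162,m);q=plane("wrist",342.5,280,162,m);print(l,q,(l+q)/2)
E
```

```text
[ 527.86347869 -382.41522242  174.43005779] 8.4167
[ 529.09075331 -352.87962734  162.        ] [ 523.15114408 -409.63095293  162.        ] [ 526.12094869 -381.25529014  162.        ] 57.06129961244688
[ 511.12117651 -375.50698999  162.        ] [ 541.75960094 -378.49620901  162.        ] [ 526.44038873 -377.0015995   162.        ]
```

The joints of the band's straight section, at v=229 and 342, are 57 mm apart against 56 given, so the crown middle is (526.1,-381.3). Now the last part of the descent.

```bash
python3 -m jog '[[[-0.0015,0.001,-0.006],[0,0,0],0.5],[[-0.0015,0.001,-0.011],[0,0,0],0.5],[[-0.0015,0.001,-0.011],[0,0,0],0.5],[[-0.0015,0.001,-0.011],[0,0,0],0.5]]' 40
```

```text
time: 8.75
tool_pos: [525.0, -380.3, 160.3]
tcp_rot: [146.8, 89.9, 141.3]
ft_force: [-0.0, 0.2, 0.0]
finger_gap: 64.2
```

```bash
python3 -m jog '[[[0,0,-0.002],[0,0,0],0.5],[[0,0,-0.002],[0,0,0],-1],[[0,0,-0.002],[0,0,0],-1],[[0,0,-0.002],[0,0,0],-1],[[0,0,-0.002],[0,0,0],-1]]' 50
python3 -m jog '[[[0,0,0],[0,0,0],-1],[[0,0,0],[0,0,0],-1],[[0,0,0],[0,0,0],-1],[[0,0,0],[0,0,0],-1]]' 50
python3 look.py 9
```

```text
time: 9.17
tool_pos: [525.6, -380.8, 159.3]
tcp_rot: [-30.9, 90.0, -36.4]
ft_force: [-0.4, -1.1, 4.1]
finger_gap: 28.6
time: 9.5
tool_pos: [525.7, -380.8, 159.3]
tcp_rot: [-32.4, 90.0, -37.9]
ft_force: [1.2, -0.1, 2.4]
finger_gap: 28.5
[ 525.7 -380.8  159.3] jaw yaw -5.4953464513264025
axis [ 6.e-04 -5.e-04 -1.e+00]
cam [ 532.3 -315.3  293.7]
```

View pics/wrist9.png

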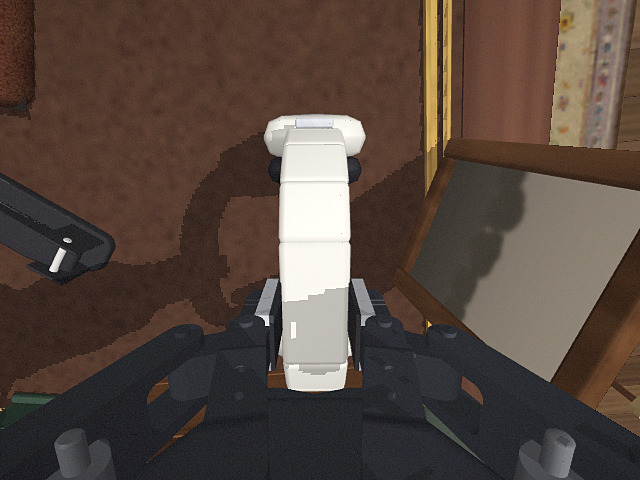

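The band is gripped at its middle (gap 28.5 mm, TCP 2.3 mm above the crown centre). I'll check the saddle's position in the saved view before lifting.

```bash
python3 - <<'E'
from h import *
import pickle
m,im=pickle.load(open("d5.pkl","rb"))["wrist"]
g=cv2.cvtColor(im,cv2.COLOR_RGB2GRAY)
for v in(105,115,130,150,170,185,193):
    row=g[v,270:360].astype(int); k=np.nonzero(row<62)[0]+270; print(v,k.min(),k.max(),plane("wrist",(k.min()+k.max())/2,v,194,m).round(1),(plane("wrist",k.max()+.5,v,194,m)-plane("wrist",k.min()-.5,v,194,m))[1].round(1))
print([plane("wrist",315,v,194,m)[0].round(1) for v in(100,197)], g[90:205,315][::3])
E
```

```text
105 295 344 [575.2 -99.5 194. ] -40.6
115 343 356 [ 567.3 -124.   194. ] -11.5
130 343 343 [ 555.6 -118.8  194. ] -0.8
150 285 359 [ 539.8 -101.4  194. ] -63.1
170 343 356 [ 523.  -124.8  194. ] -12.0
185 270 359 [510.6 -94.8 194. ] -77.7
193 342 357 [ 503.4 -125.1  194. ] -13.9
[np.float64(579.0), np.float64(500.2)] [119 112 110 117  48  85  84  83  79  78  74  81  80  80  83  75  79  73
  75  75  77  77  78  81  79  81  82  78  77  80  77  82  80  80  84  66
 165 156 157]
```

```bash
python3 -m jog '[[[0,0,0.005],[0,0,0],-1],[[0,0,0.015],[0,0,0],-1],[[0,0,0.03],[0,0,0],-1],[[0,0,0.05],[0,0,0],-1],[[0,0,0.075],[0,0,0],-1]]' 60
python3 -m jog '[[[0,0,0.03],[0,0,0],-1],[[0,0,0.06],[0,0,0],-1],[[0,0,0.09],[0,0,0],-1],[[0,0,0.12],[0,0,0],-1],[[0,0,0.145],[0,0,0],-1]]' 60
python3 look.py 10
```

```text
time: 9.97
tool_pos: [524.2, -379.7, 232.9]
tcp_rot: [146.0, 89.7, 140.5]
ft_force: [-0.9, -1.0, -1.3]
finger_gap: 28.1
time: 10.38
tool_pos: [525.1, -380.4, 381.9]
tcp_rot: [-41.1, 89.9, -46.6]
ft_force: [-0.0, 0.4, -2.7]
finger_gap: 28.1
[ 525.1 -380.4  381.9] jaw yaw -5.502371767844794
axis [ 7.e-04 -8.e-04 -1.e+00]
cam [ 531.8 -314.9  516.3]
```

View pics/wrist10.png

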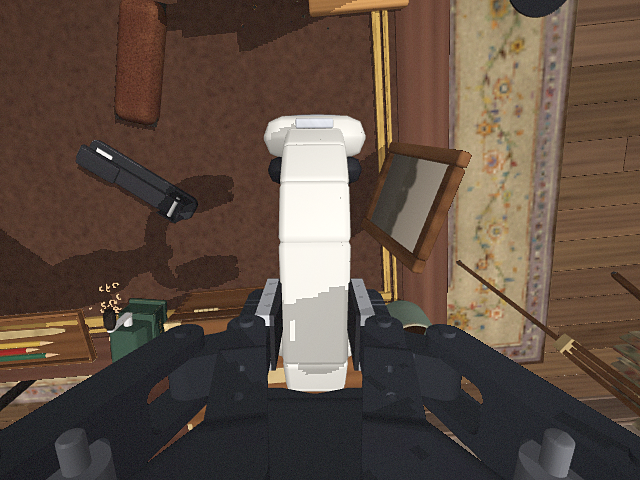

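Lifted level and unchanged in the grip. The saddle spans x=500-579 at y≈-95, matching the 27-107 mm given. I'll carry the headphones over the arm, high.

```bash
python3 -m jog '[[[0.0005,0.008,0.003],[0,0,0.01],-1],[[0.0015,0.024,0.007],[0,0,0.02],-1],[[0.003,0.046,0.012],[0,0,0.03],-1],[[0.0045,0.070,0.015],[0,0,0.04],-1],[[0.006,0.095,0.015],[0,0,0.05],-1]]' 60
python3 -m jog '[[[0.002,0.025,0],[0,0,0.01],-1],[[0.004,0.05,0],[0,0,0.02],-1],[[0.006,0.075,0],[0,0,0.03],-1],[[0.008,0.1,0],[0,0,0.034],-1],[[0.009,0.125,0],[0,0,0.034],-1]]' 60
python3 -m jog '[[[0.001,0.022,0],[0,0,0],-1],[[0.002,0.042,0],[0,0,0],-1],[[0.002,0.056,0],[0,0,0],-1],[[0.002,0.064,0],[0,0,0],-1],[[0.002,0.066,0],[0,0,0],-1]]' 60
python3 -m jog '[[[0,0,0],[0,0,0],-1],[[0,0,0],[0,0,0],-1],[[0,0,0],[0,0,0],-1],[[0,0,0],[0,0,0],-1],[[0,0,0],[0,0,0],-1]]' 60
python3 look.py 11
python3 - <<'E'
from h import *
for n in("scene","top"): cv2.imwrite(f"pics/{n}11.png",vision.snapshot(n)[:,:,::-1])
E
```

```text
time: 10.85
tool_pos: [530.8, -283.2, 392.4]
tcp_rot: [142.5, 89.8, 139.9]
ft_force: [0.1, -0.4, -1.8]
finger_gap: 28.3
time: 11.27
tool_pos: [539.3, -157.6, 391.6]
tcp_rot: [153.1, 89.8, 152.5]
ft_force: [0.7, -0.6, -2.1]
finger_gap: 28.1
time: 11.68
tool_pos: [541.9, -92.8, 393.0]
tcp_rot: [155.8, 89.9, 155.3]
ft_force: [0.9, -0.7, -2.2]
finger_gap: 27.9
time: 12.1
tool_pos: [542.3, -95.4, 393.8]
tcp_rot: [-169.0, 90.0, -169.7]
ft_force: [-0.5, 0.0, -2.9]
finger_gap: 28.4
[542.3 -95.4 393.8] jaw yaw -0.753764281023625
axis [-2.e-04 -0.e+00 -1.e+00]
cam [543.6 -29.6 528.3]
```

View pics/wrist11.png

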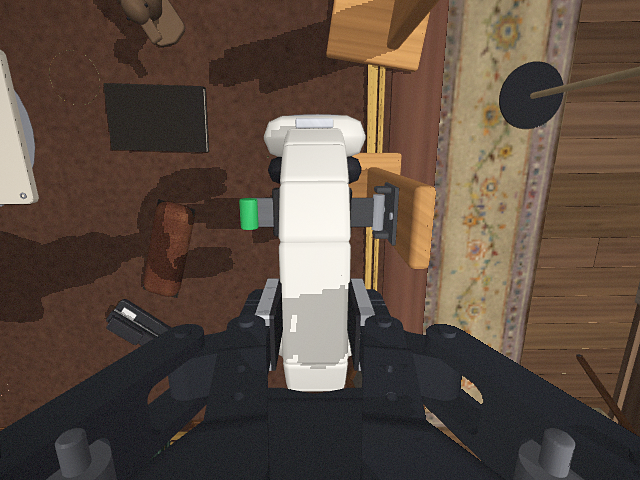

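View pics/scene11.png

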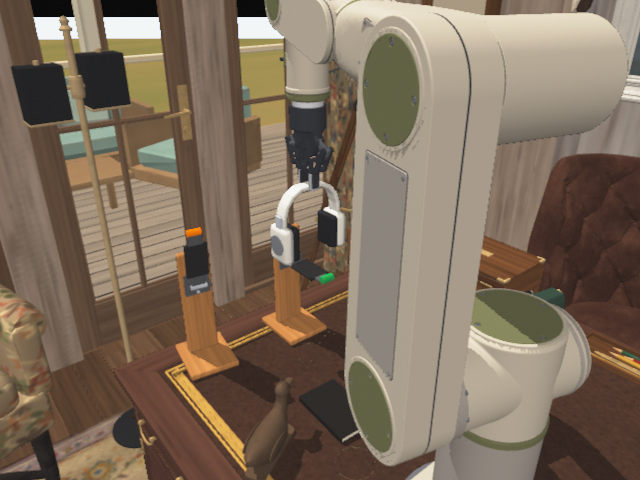

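The headphones hang level above the saddle. Scene view: band at (310,190), cups on both sides of the arm, orange arm still up. I'll lower them.

```bash
python3 -m jog '[[[0,0,-0.008],[0,0,0],-1],[[0,0,-0.024],[0,0,0],-1],[[0,0,-0.044],[0,0,0],-1],[[0,0,-0.064],[0,0,0],-1],[[0,0,-0.084],[0,0,0],-1]]' 60
python3 -m jog '[[[0,0,-0.02],[0,0,0],-1],[[0,0,-0.04],[0,0,0],-1],[[0,0,-0.06],[0,0,0],-1],[[0,0,-0.075],[0,0,0],-1],[[0,0,-0.08],[0,0,0],-1]]' 60
python3 -m jog '[[[0,0,-0.005],[0,0,0],-1],[[0,0,-0.01],[0,0,0],-1],[[0,0,-0.012],[0,0,0],-1],[[0,0,-0.012],[0,0,0],-1],[[0,0,-0.012],[0,0,0],-1]]' 60
python3 look.py 12
python3 - <<'E'
from h import *
for n in("scene",): cv2.imwrite(f"pics/{n}12.png",cv2.resize(vision.snapshot(n)[150:360,160:370,::-1],None,fx=2.8,fy=2.8))
E
```

```text
time: 12.67
tool_pos: [542.2, -94.6, 308.5]
tcp_rot: [165.3, 90.0, 164.6]
ft_force: [0.1, -0.6, -2.5]
finger_gap: 28.5
time: 13.08
tool_pos: [540.6, -94.1, 226.0]
tcp_rot: [165.6, 89.7, 164.9]
ft_force: [-0.8, 0.8, -2.7]
finger_gap: 28.2
time: 13.5
tool_pos: [542.8, -94.7, 218.7]
tcp_rot: [-14.6, 89.9, -15.3]
ft_force: [0.6, 0.6, -3.2]
finger_gap: 28.5
[542.8 -94.7 218.7] jaw yaw -0.6843909458335283
axis [ 1.2e-03 -3.0e-04 -1.0e+00]
cam [543.8 -28.9 353.1]
```

View pics/wrist12.png

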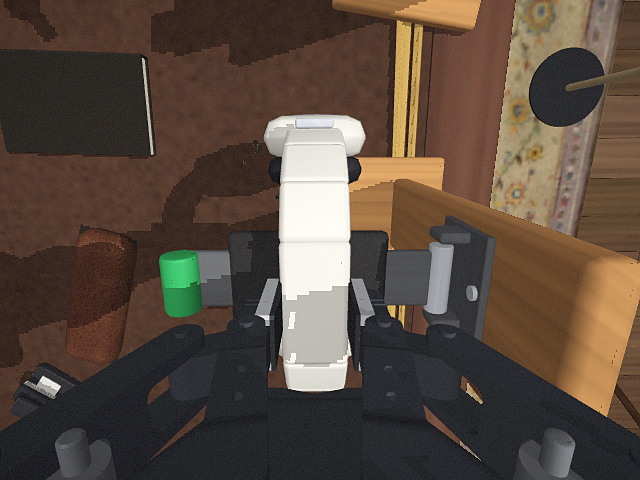

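View pics/scene12.png

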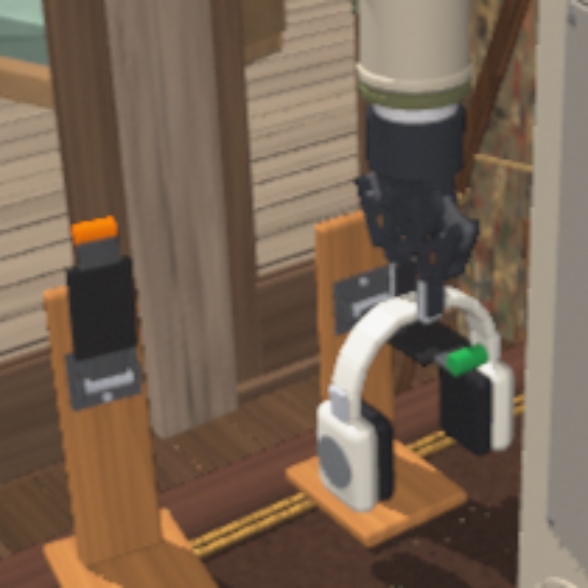

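The band is centred on the saddle and the arm passes between the cups. I'll lower slowly to contact.

```bash
python3 -m jog '[[[0,0,-0.004],[0,0,0],-1],[[0,0,-0.008],[0,0,0],-1],[[0,0,-0.012],[0,0,0],-1],[[0,0,-0.014],[0,0,0],-1],[[0,0,-0.014],[0,0,0],-1]]' 60
python3 -m jog '[[[0,0,-0.001],[0,0,0],-1],[[0,0,-0.002],[0,0,0],-1],[[0,0,-0.002],[0,0,0],-1]]' 60
```

```text
time: 14.02
tool_pos: [541.8, -94.4, 202.8]
tcp_rot: [165.4, 89.9, 164.7]
ft_force: [0.2, -0.4, -2.3]
finger_gap: 28.2
time: 14.27
tool_pos: [542.5, -94.6, 202.0]
tcp_rot: [-14.5, 90.0, -15.2]
ft_force: [0.6, 0.0, -1.8]
finger_gap: 28.3
```

```bash
python3 -m jog '[[[0,0,-0.001],[0,0,0],-1],[[0,0,-0.002],[0,0,0],-1],[[0,0,-0.002],[0,0,0],-1],[[0,0,-0.002],[0,0,0],-1]]' 60
```

```text
time: 14.6
tool_pos: [542.6, -94.7, 201.7]
tcp_rot: [-17.3, 89.9, -18.0]
ft_force: [-4.8, 1.5, 7.3]
finger_gap: 28.3
```

Contact: the force rose from -2 to +7 N. I'll release with a partial opening so the fingers stay clear of the roller, then rise.

```bash
python3 -m jog '[[[0,0,0.001],[0,0,0],-0.2],[[0,0,0.001],[0,0,0],0],[[0,0,0.001],[0,0,0],0.2],[[0,0,0.001],[0,0,0],0.2],[[0,0,0.001],[0,0,0],0.2]]' 20
python3 look.py 13
python3 - <<'E'
from h import *
for n in("scene",): cv2.imwrite(f"pics/{n}13.png",cv2.resize(vision.snapshot(n)[150:360,160:370,::-1],None,fx=2.8,fy=2.8))
E
```

```text
time: 15.02
tool_pos: [542.4, -94.6, 200.8]
tcp_rot: [151.4, 90.0, 150.7]
ft_force: [-0.0, 0.7, -0.5]
finger_gap: 51.1
[542.4 -94.6 200.8] jaw yaw -0.6881373733293041
axis [-1.e-04  1.e-04 -1.e+00]
cam [543.6 -28.9 335.2]
```

View pics/wrist13.png

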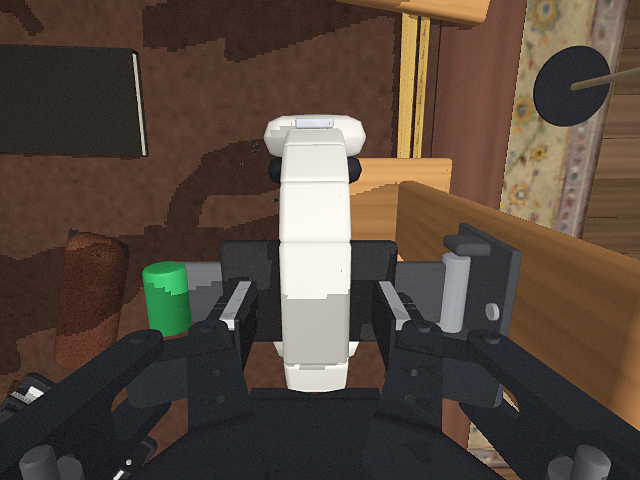

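View pics/scene13.png

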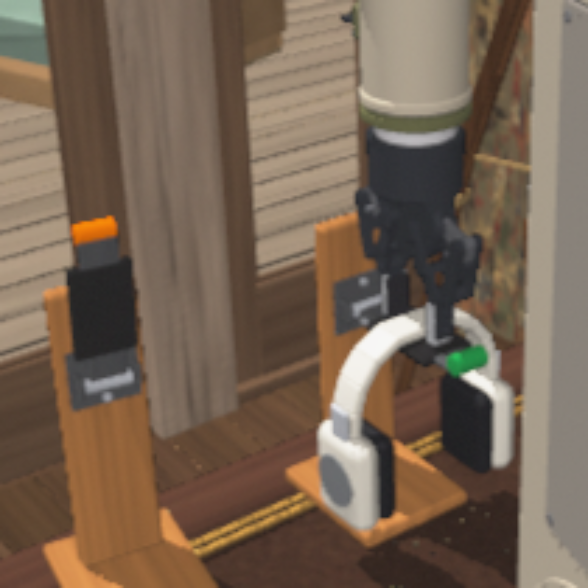

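The band rests on the saddle and the pads are clear of it. Straight up.

```bash
python3 -m jog '[[[0,0,0.006],[0,0,0],0.2],[[0,0,0.016],[0,0,0],0.2],[[0,0,0.036],[0,0,0],0.2],[[0,0,0.066],[0,0,0],0.2],[[0,0,0.1],[0,0,0],0.2]]'
python3 -m jog '[[[0,0,0.035],[0,0,0],0.2],[[0,0,0.07],[0,0,0],0.2],[[0,0,0.1],[0,0,0],0.2],[[0,0,0.11],[0,0,0],0.2],[[0,0,0.11],[0,0,0],0.2]]'
python3 look.py 14
python3 - <<'E'
from h import *
for n in("scene",): cv2.imwrite(f"pics/{n}14.png",cv2.resize(vision.snapshot(n)[150:360,160:370,::-1],None,fx=2.8,fy=2.8))
E
```

```text
time: 15.53
tool_pos: [541.5, -94.4, 301.3]
tcp_rot: [165.5, 89.8, 164.8]
ft_force: [-0.3, -0.6, 0.5]
finger_gap: 51.2
time: 15.95
tool_pos: [543.4, -94.9, 416.1]
tcp_rot: [-14.5, 89.5, -15.1]
ft_force: [0.5, -0.1, -0.8]
finger_gap: 51.1
[543.4 -94.9 416.1] jaw yaw -0.6809714940991793
axis [ 0.0076 -0.0021 -1.    ]
cam [543.6 -28.9 550.4]
```

```bash
for i in 1 2 3; do python3 -m jog '[[[0,0,0],[0,0,0],0.2],[[0,0,0],[0,0,0],0.2],[[0,0,0],[0,0,0],0.2],[[0,0,0],[0,0,0],0.2],[[0,0,0],[0,0,0],0.2]]' | head -1; done
python3 look.py 15
python3 - <<'E'
from h import *
for n in("scene",): cv2.imwrite(f"pics/{n}15.png",cv2.resize(vision.snapshot(n)[150:360,160:370,::-1],None,fx=2.8,fy=2.8))
for n in("scene","wrist"):
    a,b=[cv2.imread(f"pics/{n}{i}.png").astype(int) for i in(14,15)];print(n,"diff>30:",(abs(a-b).max(2)>30).sum())
E
```

```text
time: 16.47
time: 16.88
time: 17.3
[542.4 -94.6 410.9] jaw yaw -0.6860399628853273
axis [-0.  0. -1.]
cam [543.6 -28.9 545.4]
scene diff>30: 588
wrist diff>30: 29802
```

View pics/scene15.png

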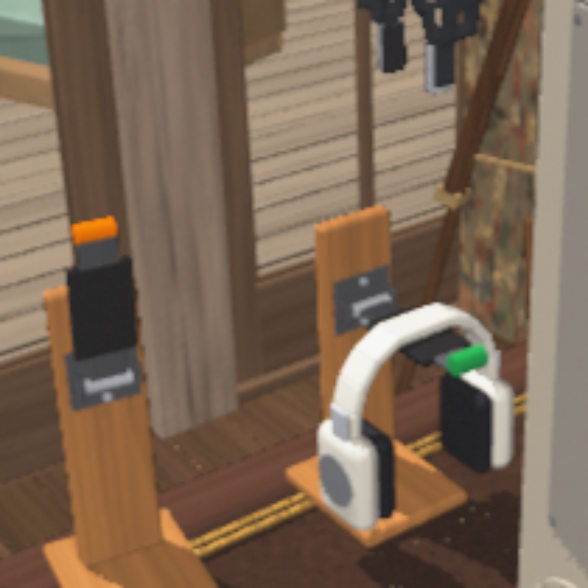

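View pics/wrist15.png

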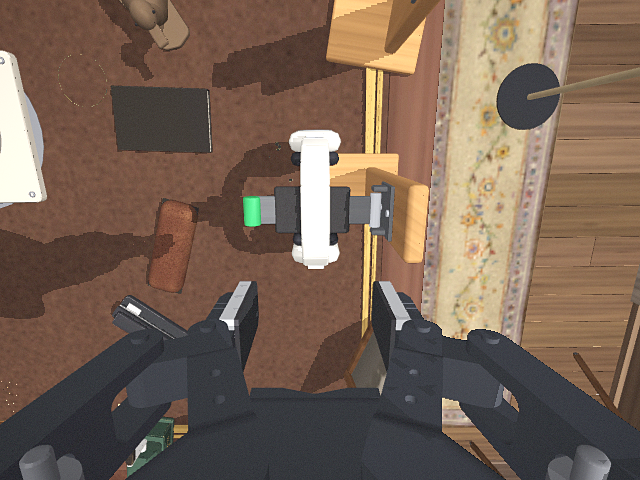

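The headphones hang upright across the saddle with the gripper well clear. One stillness check on the headphone area alone, then hand in.

```bash
python3 - <<'E'
from h import *
c=cv2.resize(vision.snapshot("scene")[150:360,160:370,::-1],None,fx=2.8,fy=2.8).astype(int)
for i in(14,15):
    a=cv2.imread(f"pics/scene{i}.png").astype(int); print(i,(abs(a-c).max(2)>30)[200:560,300:520].sum())
m=vision.camera_model("wrist");im=vision.snapshot("wrist")
for s,cc,k in blobs(im,(50,120,60),(80,255,255),40):
    if s[1]<300: print("tip",plane("wrist",*cc,196,m))
print("crown x edges",plane("wrist",299.5,210,204,m)[:2],plane("wrist",329.5,210,204,m)[:2])
order.hand_in()
E
```

```text
14 0
15 0
tip [476.61840677 -93.98533876 196.        ]
crown x edges [527.14482846 -92.35782189] [557.860744   -92.72802669]
the job is handed in; nothing more can be done
```

The green arm is folded down level, and the white headphones hang on its saddle by the middle of their headband, released and upright. I handed the job in at about 17.4 s on the robot's clock, well under the 69 s limit.

- **Green arm:** it met its stop at about 21 N. The tip now measures (477, -94, 196) mm, which is the height it should have when level. It stayed there with the headphones on it.
- **Headphones:** the band rests across the saddle at x = 527 to 558 mm, and the saddle runs from 500 to 579 mm. Three pictures over more than a second showed no change in the headphone area.
- **Orange arm:** it is still folded up, and nothing else was moved.
- **Gripper:** it finished open, about 200 mm above the headphones, touching nothing.

No check failed. One reading disagreed: while the gripper held the roller, the tool sat about 3 mm above where it was commanded. It came back into line after release. The highest wrist force I read was about 25 N; the limit is 120 N.

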